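# Clamp the teal board for decorating

### The job

Take the teal-faced board out of the rack, lay it flat on the bare table with its teal face up and let go of it. Then take it again by one end, slide it flat under the raised clamp arm until it sits snug in the corner of the two metal stops with the teal face still up, let go, and press the arm down until its catch holds it on the board. Leave the other two boards in the rack, and do not knock the mug, the jar or the cup over or push them away.

Things in the scene. Friction and masses are not known exactly. Their poses are not given: they have to be found in the camera images.
- teal_board_center (a point): The board to clamp, 160 x 56 x 14 mm, 0.1 kg, plywood with a teal face; the point is its centre. Own x = along its 160 mm length, y = along its 56 mm width, z = out of the teal face. At the start it stands on a long edge (56 mm tall) in one of the three slots of the rack, its centre 38 mm above the table.
- orange_board_center (a point): A board of the same size with an orange face, standing in another slot of the rack; same axes, point at its centre.
- white_board_center (a point): A board of the same size with a white face, standing in another slot of the rack; same axes, point at its centre.
- rack: Light wooden rack, fixed, turned any way: base 150 x 150 x 10 mm; origin at the centre of its underside, own x = along the slots, z = up. Slots at own y = -55, 0, +55 mm; a board stands in each between two pairs of 8 mm dowels at own x = +-50 mm, 42 mm tall, 17 mm between the dowels of a pair. The boards face its own +y; their tops are 66 mm above the table.
- clamp: Hold-down clamp, fixed: plywood bed 12 mm thick, own x -80 to +125 mm, own y -30 to +100 mm; origin at table height under the middle of where the board belongs; own x runs from paddle to hinge, z up. The 18 mm wide arm runs along own x over own y = 50 mm, hinged at x = 100 mm, 50 mm up. The catch post stands at x = -64 to -46, y = 65 to 99 mm, 62 mm tall, its brass catch 82 mm.
- clamp_seat (a point): Centre of the board when it is fully home: 19 mm above the table on the clamp, axes as the clamp's. The board's length then lies along own y, either way round, and its end at own y = -80 mm overhangs the bed by 50 mm, free for the fingers.
- paddle_top (a point): Centre of the top of the black rubber paddle (52 x 42 mm) at the free end of the clamp arm, where it is pressed; 200 mm from the hinge. About 170 mm above the table when raised; pressed down it swings down in an arc to about 55 mm above the table, 100 mm from the clamp's origin in own -x and 50 mm in own +y. Own x = along the arm toward the hinge, z = out of the top.
- clamp_arm (a joint): Angle of the clamp arm in rad: 0 raised (a spring holds it there), about 0.595 where the sprung catch holds it; press on past that, to 0.62 or the hard stop at 0.635, so that the catch snaps over. Pressing the paddle takes about 3 N at first and about 10 N at the end, with the board under the foot; unlatched, it springs back up.
- clamp_foot: The clamp arm's sprung rubber foot, 24 mm across, over own x = 0, y = 50 mm of the clamp; about 75 mm above the table while the arm is raised, pressing on the board when it is latched. Origin in the arm above it.
- mug: Spotted white mug, 92 x 127 x 93 mm tall, a bystander; origin at the centre of its underside. (The bare table around all these things reaches from about world x = 0.22 to 0.68 m and to y = +0.36 m on the left.)
- jar: Small jar with black lid and pale blue contents, 40 mm across, 36 mm tall, a bystander; origin at the centre of its underside.
- cup: Small salmon-pink mixing cup, 41 mm across, 28 mm tall, a bystander; origin at the centre of its underside.
- back_stop (a point): Middle of the face of the back stop, an aluminium bar 10 mm high on the bed, facing the clamp's own -x at own x = +28 mm, from own y = 0 to 85 mm; axes as the clamp's. A long edge of the board goes against it.
- end_stop (a point): Middle of the face of the end stop, an aluminium bar 10 mm high on the bed, facing the clamp's own -y at own y = +80 mm, from own x = -20 to 20 mm; axes as the clamp's. An end of the board goes against it.

How it is judged:
By the outcome, as a careful person would: the job done as asked, in the order asked, and still so for the second after the job is handed in, with the robot touching nothing.
It also fails if it takes over 72 s, if anything falls off the work surface, if the arm or the gripper's body presses on something with over 40 N, if the wrist force passes 120 N, or if a joint passes its speed limit or range.

### The arm

A 6-joint arm with a two-finger parallel gripper is mounted at the origin on a cart in front of the work surface, level with it; the furniture and walls round the work are solid. World frame = base frame: x ahead of the robot, y to its left, z up, the work surface at z = 0. Lengths are in m, angles in rad, forces in N, time in s.
With the tool pointing down it reaches from about 0.35 to 1 m from the base axis. Payload 7.1 kg.
Tool frame: the origin (TCP) lies where the fingers leave the gripper's body, on its centre line; the fingertips stand 73 mm ahead of it and the grasp point (between the pads) lies 54 mm ahead of it (bot.finger_overhang is the distance from the TCP to the fingertips, in m); z points along the fingers, y is the direction in which the jaws open and shut (so a half turn about z gives the same grasp; the last joint's range is limited). The gripper opens to 85 mm and grips with 20 to 120 N. Pads are 22 mm wide; open, the fingers measure 114 mm over their backs; the gripper's body (76 mm by 85 mm) begins 54 mm behind the grasp point. The pads swing forward as they close: fully open they stand 13 mm farther back than shut.
Start: joints at [-1.332, 0.423, 1.63, -0, 1.089, -0.019], TCP at [0.159, -0.604, 0.304] pointing down, gripper open.
Joint ranges: [-3, 3], [-0.9, 2.11], [0.09, 2.58], [-1.31, 4.45], [0.11, 2.69], [-2.54, 2.54]. Speed limits (rad/s): [2.39, 2.39, 3.01, 3.14, 3.14, 3.14].

### API

Orientations are given as a unit quaternion [x, y, z, w].
In Python, from workcell import bot, camera, workorder gives the robot as it stands.
- The arm moves only by the tool apply_moves, never from a script. Its argument "targets" is a list of rows, each a list of 7 numbers: the turn, a rotation vector about the world's x, y, z in rad, then the shift along the world's x, y, z in m, then the finger opening in m, from 0 to 0.0854. A call has 1 to 12 rows; each row shifts and turns the pose as measured when the row begins; what a row does not reach is not made up. A row lasts 1/8 s, in which the tool goes at most 62.5 mm and 10.7 degrees, less where a joint would pass 70% of its speed; a pose out of reach is approached as far as the arm can. A call with a gripper value outside its range is refused whole. The fingers move at their own pace and stop on an object; the grip force is fixed at half the most. Time passes only in rows, so rows that do not move let the fingers close. It gives the time, the measured TCP pose, the force and the opening at its end, in the units of the state.
- bot.read_state(): the state, without advancing time (a new reading comes with each control period).
- camera(name): name is "scene" or "top"; returns a dict with "frame" (400x640x3 uint8, blue, green, red), "mtx" (3x3 intrinsics, pixels), "R" (3x3) and "t" (3): a world point X has camera coordinates R X + t. Camera axes: x right, y down, z forward; pixel columns grow to the right and rows downward; lengths in m; the calibration is good to about 2 mm. A picture is of the moment at which its call begins. There is no depth.
- workorder.sign_off(): hands the job in, once; it reports no verdict.
The state is a dict: "t": time; "q": joint angles; "dq": joint speeds; "tau": joint torques, N m; "position": TCP position; "orientation": TCP orientation; "force": force on the tool from outside, world axes, zero at the start; "ft_torque": the same for the moment, N m; "gripper_width": finger opening in m.
Only numpy, scipy, OpenCV 4.12 (cv2) and the standard library are available. Lean on these libraries where they do the work, as an engineer would, in place of code of your own. Each camera call takes 0.05 s, during which the arm holds its last target. There are 200 camera calls.

## Working session

There is one attempt and no reset: what is moved stays moved. The work goes in short steps, Python scripts to look and compute and a tool call to move; the robot and the scene stay as the last step left them, time stands still between calls to the robot, and variables do not carry over. Pictures are saved under pics/ and viewed, about 8 in all and at most 12, crops included, and the job is handed in when it is done.

Besides the shell and the picture viewer there is one more tool, called after ">>>" by a JSON object that holds its "fn" and its "kwargs". apply_moves: Moves the arm, as the interface text tells. Its arguments: {"type":"object","properties":{"targets":{"type":"array"}},"required":["targets"]}

```bash
ls; mkdir -p pics
cat > h.py <<'E'
import numpy as np, cv2
from workcell import bot, camera, workorder
def shot(name,fn=None):
    c=camera(name)
    if fn: cv2.imwrite('pics/'+fn,c['frame'])
    return c
def ray(c,u,v):
    d=np.linalg.inv(c['mtx'])@np.array([u,v,1.]); R=np.array(c['R']); t=np.array(c['t'])
    return -R.T@t, R.T@d
def onplane(c,u,v,z):
    o,d=ray(c,u,v); return o+d*(z-o[2])/d[2]
def proj(c,X):
    p=c['mtx']@(np.array(c['R'])@np.array(X)+np.array(c['t'])); return p[:2]/p[2]
E
python3 - <<'E'
from h import *
for n in('scene','top'):
    c=shot(n,n+'0.png'); print(n,c['mtx'],-np.array(c['R']).T@np.array(c['t']),c['R'])
print(bot.read_state())
E
```

```text
pics
scene [[496.67366166   0.         316.9030188 ]
 [  0.         496.67366166 195.57945574]
 [  0.           0.           1.        ]] [0.01038703 0.71158999 1.02246127] [[-0.79306476 -0.60909069  0.00753745]
 [-0.42676365  0.54675182 -0.72037159]
 [ 0.43465052 -0.57451804 -0.69354737]]
top [[378.00069129   0.         322.071437  ]
 [  0.         378.00069129 205.56637476]
 [  0.           0.           1.        ]] [ 0.48603616 -0.05880574  1.23322627] [[ 2.93703676e-02 -9.99562122e-01  3.59792211e-03]
 [-9.95601071e-01 -2.95739882e-02 -8.89038021e-02]
 [ 8.89712780e-02 -9.70957752e-04 -9.96033719e-01]]
{'t': 0.1, 'q': array([-1.33198802e+00,  4.23786919e-01,  1.63062099e+00, -1.40406533e-05,
        1.08862705e+00, -1.90123798e-02]), 'dq': array([ 0.00208272, -0.00068473, -0.00247322,  0.00024426,  0.00014438,
       -0.0016044 ]), 'tau': array([ 7.71388404e-04, -5.58425510e+01, -2.82443780e+01, -3.16859473e-05,
        2.98163788e-03, -2.37113164e-05]), 'position': array([ 0.15927765, -0.60394567,  0.3032064 ]), 'orientation': array([ 9.91701885e-01,  1.28556802e-01, -8.52736630e-05, -7.16118424e-04]), 'force': array([-0.45048851, -0.53086199,  0.30830564]), 'ft_torque': array([ 0.04790042, -0.00820311,  0.04830428]), 'gripper_width': 0.08539634543492722}
```

View pics/scene0.png

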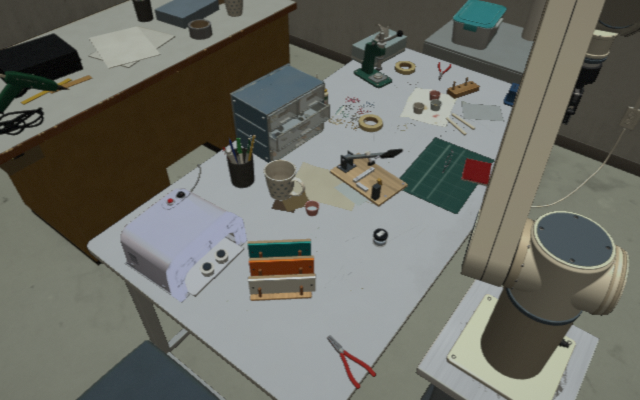

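View pics/top0.png

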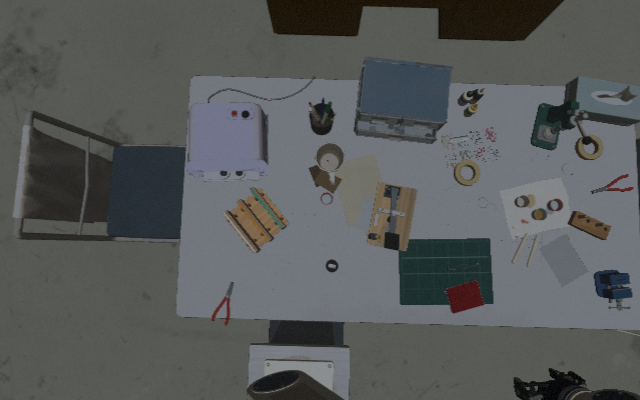

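Scene: the rack is at (281,270) with the teal board rearmost (280,248), the clamp at (370,178), mug (281,182), cup (312,208) and jar (380,237). Top: rack (256,220), clamp (392,215), cup (326,198), jar (332,266). I'll enlarge the rack and clamp.

Run:
```python
from h import *
t=cv2.imread('pics/top0.png'); s=cv2.imread('pics/scene0.png')
a=cv2.resize(t[170:260,215:300],None,fx=4,fy=4,interpolation=cv2.INTER_CUBIC)
b=cv2.resize(t[170:260,350:435],None,fx=4,fy=4,interpolation=cv2.INTER_CUBIC)
o=np.hstack([a,b]); 
d=cv2.resize(s[140:210,320:410],None,fx=3.7,fy=3.7,interpolation=cv2.INTER_CUBIC)
e=cv2.resize(s[230:302,235:325],None,fx=3.7,fy=3.2,interpolation=cv2.INTER_CUBIC)
d=d[:230,:340];e=e[:230,:340]
cv2.imwrite('pics/c1.png',np.vstack([o,np.hstack([cv2.resize(e,(340,230)),cv2.resize(d,(340,230))])]))
```

```text
(no output)
```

View pics/c1.png

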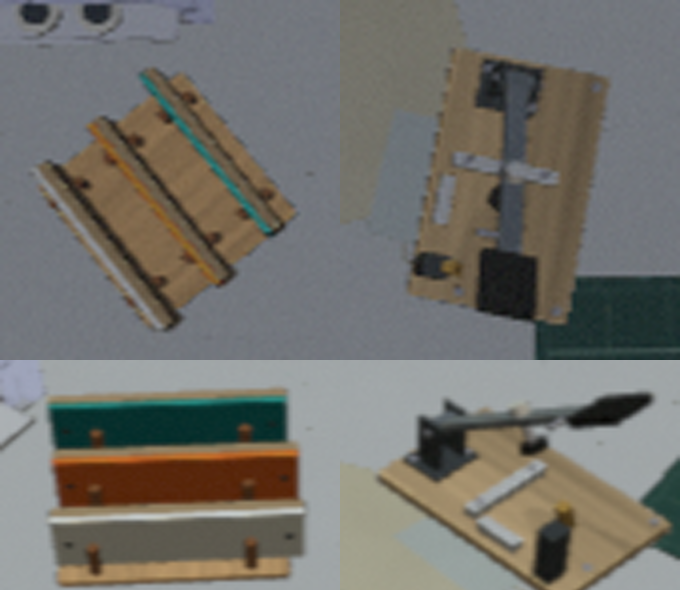

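```bash
cat > m1.py <<'E'
from h import *
cs={n:shot(n) for n in('top','scene')}
def big(m,roi):
    z=np.zeros_like(m); x0,y0,x1,y1=roi; z[y0:y1,x0:x1]=m[y0:y1,x0:x1]
    k,_=cv2.findContours(z,cv2.RETR_EXTERNAL,cv2.CHAIN_APPROX_NONE); return z,max(k,key=cv2.contourArea)
hsv={n:cv2.cvtColor(c['frame'],cv2.COLOR_BGR2HSV) for n,c in cs.items()}
def W(n,pts,z): return np.array([onplane(cs[n],u,v,z)[:2] for u,v in pts])
# boards: face top edge z=.066
for nm,lo,hi in(('teal',(80,80,40),(100,255,255)),('orange',(4,150,60),(16,255,255))):
  for n,roi in(('top',(215,170,300,260)),('scene',(235,225,325,305))):
    m=cv2.inRange(hsv[n],lo,hi); m,k=big(m,roi)
    r=cv2.minAreaRect(k); print(nm,n,cv2.contourArea(k),'box',np.round(cv2.boxPoints(r),1).tolist())
    if n=='scene':
        ys,xs=np.nonzero(m); top=[(x,ys[xs==x].min()-.0) for x in range(xs.min()+2,xs.max()-1)]
        p=np.polyfit(*np.array(top).T,1); e=[(xs.min()-.5,0),(xs.max()+.5,0)]
        e=[(u,np.polyval(p,u)-.5) for u,_ in e]; w=W(n,e,.066); print(' edge',np.round(e,1).tolist(),w.round(4).tolist(),'len',np.linalg.norm(w[1]-w[0]))
    else:
        print(' box@.066',W(n,cv2.boxPoints(r),.066).round(4).tolist())
# clamp bed wood
for n,roi in(('top',(355,175,430,255)),('scene',(325,145,412,210))):
    m=cv2.inRange(hsv[n],(5,60,80),(25,255,255)); m,k=big(m,roi); h=cv2.convexHull(k)
    q=cv2.approxPolyDP(h,6,True)[:,0]; w=W(n,q,.012)
    print('bed',n,q.tolist(),w.round(4).tolist(),np.linalg.norm(np.roll(w,-1,0)-w,axis=1).round(3))
    if n=='top':
        r=cv2.minAreaRect(k); w=W(n,cv2.boxPoints(r),.012); print(w.round(4).tolist(),np.linalg.norm(np.roll(w,-1,0)-w,axis=1).round(3))
# refs
for nm,u,v,z in(('jar',332,266,.036),('cup',326,198,.028),('mug',329,157,.09),('tape',467,173,.01),('cab R',436,142,0.02),('cabL',356,133,0.02),('mat TL',400,238,0),('mat TR',492,238,0),('paddle',391,241,.17),('ring',483,202,0)):
    print(nm,onplane(cs['top'],u,v,z).round(3)[:2])
E
python3 m1.py
```

```text
teal top 39.5 box [[249.60000610351562, 189.3000030517578], [250.8000030517578, 188.3000030517578], [282.5, 227.60000610351562], [281.29998779296875, 228.60000610351562]]
 box@.066 [[0.6344, 0.1667], [0.6376, 0.1631], [0.5185, 0.06], [0.5154, 0.0636]]
teal scene 702.0 box [[247.89999389648438, 243.39999389648438], [309.8999938964844, 240.8000030517578], [310.5, 254.39999389648438], [248.5, 257.0]]
 edge [[247.5, 243.5], [310.5, 240.7]] [[0.6416, 0.1651], [0.5221, 0.0602]] len 0.15900748978891854
orange top 2.0 box [[241.5, 208.5], [242.5, 207.5], [246.0, 211.0], [245.0, 212.0]]
 box@.066 [[0.5738, 0.1891], [0.577, 0.1862], [0.5664, 0.1748], [0.5632, 0.1778]]
orange scene 885.0 box [[249.0, 260.1000061035156], [312.8999938964844, 257.3999938964844], [313.6000061035156, 272.79998779296875], [249.60000610351562, 275.6000061035156]]
 edge [[248.5, 259.6], [313.5, 257.0]] [[0.6042, 0.2012], [0.4837, 0.0973]] len 0.1591740233715394
bed top [[397, 186], [416, 190], [406, 250], [396, 233]] [[0.6664, -0.3024], [0.6551, -0.3644], [0.4599, -0.3337], [0.5134, -0.3009]] [0.063 0.198 0.063 0.153]
[[0.4597, -0.2982], [0.6667, -0.3024], [0.6666, -0.3648], [0.4595, -0.3597]] [0.207 0.062 0.207 0.062]
bed scene [[331, 170], [367, 158], [406, 186], [378, 205]] [[0.6788, -0.243], [0.623, -0.3607], [0.4582, -0.3227], [0.4811, -0.2027]] [0.13  0.169 0.122 0.202]
jar [ 0.404 -0.097]
cup [ 0.618 -0.072]
mug [ 0.739 -0.077]
tape [ 0.717 -0.532]
cab R [ 0.814 -0.427]
cabL [ 0.837 -0.164]
mat TL [ 0.498 -0.317]
mat TR [ 0.507 -0.616]
paddle [ 0.487 -0.256]
ring [ 0.624 -0.588]
```

```bash
cat > m2.py <<'E'
from h import *
H={}
for n,(x0,y0,x1,y1) in(('top',(362,174,424,256)),('scene',(325,145,412,210))):
    c=shot(n); S=4
    f=cv2.resize(c['frame'][y0:y1,x0:x1],None,fx=S,fy=S,interpolation=cv2.INTER_CUBIC)
    h=cv2.cvtColor(f,cv2.COLOR_BGR2HSV); toimg=lambda p:(np.array(p,float)+.5)/S-.5+[x0,y0]
    wood=cv2.inRange(h,(5,75,60),(25,255,255)) 
    wood=cv2.morphologyEx(wood,cv2.MORPH_OPEN,np.ones((5,5)))
    k,_=cv2.findContours(wood,cv2.RETR_EXTERNAL,cv2.CHAIN_APPROX_NONE); k=[a for a in k if cv2.contourArea(a)>150]
    hull=cv2.convexHull(np.vstack(k)); 
    q=cv2.approxPolyDP(hull,14,True)[:,0]; P=toimg(q); w=np.array([onplane(c,*p,.012)[:2] for p in P])
    print(n,'bed',P.round(1).tolist(),'\n ',w.round(4).tolist(),np.linalg.norm(np.roll(w,-1,0)-w,axis=1).round(3))
    cv2.drawContours(f,[q.reshape(-1,1,2)],-1,(255,0,255),1)
    inside=np.zeros(f.shape[:2],np.uint8); cv2.fillConvexPoly(inside,hull,255)
    bar=cv2.inRange(h,(0,0,105 if n=='top' else 130),(180,55,255))&inside
    k,_=cv2.findContours(bar,cv2.RETR_EXTERNAL,cv2.CHAIN_APPROX_NONE)
    for a in k:
        if cv2.contourArea(a)>100:
            b=cv2.boxPoints(cv2.minAreaRect(a)); w=np.array([onplane(c,*p,.022)[:2] for p in toimg(b)])
            print('  bar',toimg(b).round(1).tolist(),w.round(4).tolist(),np.linalg.norm(np.roll(w,-1,0)-w,axis=1)[:2].round(3))
            cv2.drawContours(f,[b.astype(int).reshape(-1,1,2)],-1,(0,255,0),1)
    H[n]=cv2.resize(f,(int(f.shape[1]*1.1),int(f.shape[0]*1.1)))
hh=max(a.shape[0] for a in H.values())
cv2.imwrite('pics/c2.png',np.hstack([cv2.copyMakeBorder(a,0,hh-a.shape[0],0,0,0) for a in H.values()]))
E
python3 m2.py
```

```text
top bed [[411.9, 188.9], [414.9, 194.9], [406.1, 244.1], [400.6, 248.9], [367.6, 242.9], [377.9, 183.4]] 
  [[0.6584, -0.351], [0.639, -0.3609], [0.4787, -0.3339], [0.463, -0.3164], [0.479, -0.21], [0.6732, -0.2398]] [0.022 0.163 0.024 0.108 0.196 0.112]
  bar [[371.9, 225.4], [374.4, 212.6], [379.3, 213.6], [376.8, 226.3]] [[0.5352, -0.2215], [0.5764, -0.2287], [0.5738, -0.2444], [0.5327, -0.2372]] [0.042 0.016]
  bar [[391.0, 214.7], [391.6, 209.6], [404.8, 211.1], [404.2, 216.2]] [[0.5714, -0.2821], [0.5878, -0.2837], [0.5841, -0.3265], [0.5677, -0.3248]] [0.016 0.043]
  bar [[377.0, 211.2], [377.8, 206.8], [389.9, 209.2], [389.0, 213.6]] [[0.5812, -0.2369], [0.5957, -0.2395], [0.5891, -0.2783], [0.5746, -0.2756]] [0.015 0.039]
scene bed [[330.6, 170.4], [365.9, 157.9], [406.1, 185.1], [377.6, 205.1]] 
  [[0.6787, -0.2409], [0.6261, -0.359], [0.4599, -0.3264], [0.4817, -0.2016]] [0.129 0.169 0.127 0.201]
  bar [[355.1, 183.3], [357.1, 180.2], [368.7, 187.6], [366.7, 190.7]] [[0.5797, -0.2292], [0.5828, -0.2441], [0.5374, -0.2382], [0.5346, -0.2237]] [0.015 0.046]
  bar [[351.9, 178.6], [372.6, 165.2], [374.6, 168.3], [353.9, 181.7]] [[0.5994, -0.2406], [0.5839, -0.3317], [0.5709, -0.323], [0.5867, -0.2328]] [0.092 0.016]
```

View pics/c2.png

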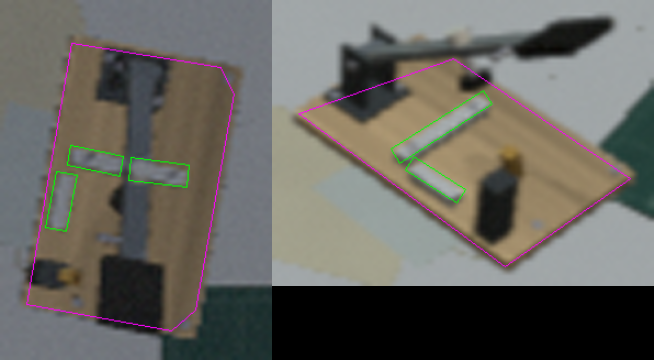

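The picture shows the bed and stops boxed well in both views: back stop at top (390,211) and end stop at (375,219). Both views agree on a clamp origin of about (0.542, -0.318), turned about -9.3°. Teal board: centre about (0.585, 0.107), long axis at 41.2°. Next I move over it.

>>> {"fn": "apply_moves", "kwargs": {"targets": [[0,0,0.038,0.032,0.053,0,0.034],[0,0,0.038,0.032,0.053,0,0.034],[0,0,0.038,0.032,0.053,0,0.034],[0,0,0.038,0.032,0.053,0,0.034],[0,0,0.038,0.032,0.053,0,0.034],[0,0,0.038,0.032,0.053,0,0.034],[0,0,0.038,0.032,0.053,0,0.034],[0,0,0.038,0.032,0.053,0,0.034],[0,0,0.038,0.032,0.053,0,0.034],[0,0,0.038,0.032,0.053,0,0.034],[0,0,0.038,0.032,0.053,0,0.034],[0,0,0.038,0.032,0.053,0,0.034]]}}

```text
t: 1.8
position: [0.5445, 0.0382, 0.3058]
orientation: [0.936, 0.353, 0.004, 0.003]
force: [0.7, -1.5, 0.1]
gripper_width: 0.034
```

>>> {"fn": "apply_moves", "kwargs": {"targets": [[0,0,0,0.02,0.034,-0.02,0.034],[0,0,0,0.02,0.034,-0.04,0.034],[0,0,0,0,0,-0.05,0.034],[0,0,0,0,0,-0.025,0.034]]}}

```text
t: 2.3
position: [0.5894, 0.1141, 0.17]
orientation: [0.934, 0.356, 0.008, 0.004]
force: [-0.1, 0.2, 0.2]
gripper_width: 0.0339
```

Run:
```python
from h import *
s=bot.read_state(); print(s['position'],s['orientation'],s['q'])
a=shot('top'); b=shot('scene')
for c in(a,b):
    p=s['position']; print(proj(c,p-[0,0,.073]),proj(c,[.5846,.1068,.066]))
A=cv2.resize(a['frame'][150:260,210:310],(400,440),interpolation=cv2.INTER_CUBIC); B=cv2.resize(b['frame'][190:300,230:330],(400,440),interpolation=cv2.INTER_CUBIC)
cv2.imwrite('pics/c3.png',np.hstack([A,B]))
```

```text
[0.5894464  0.11409176 0.17004639] [0.93438714 0.35613391 0.00846806 0.00419605] [ 0.17328394  0.56006163  1.77353278 -0.00707779  0.78978974  1.02072867]
[264.45456508 203.22756593] [268.22531261 205.80616215]
[275.83033635 232.86181992] [279.77240534 240.22044338]
```

View pics/c3.png

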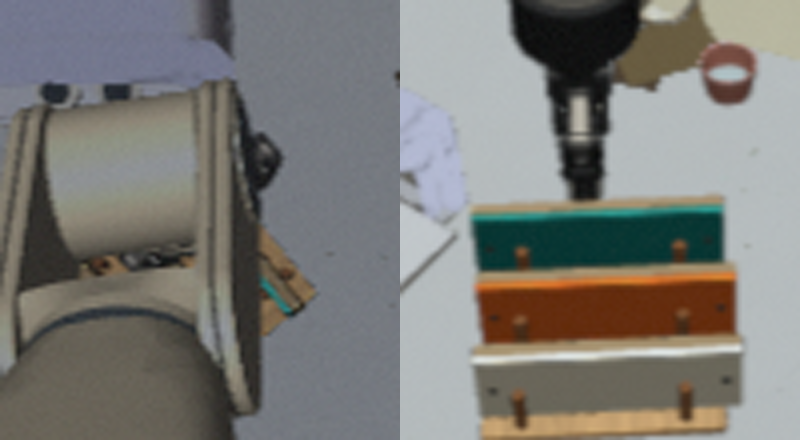

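The crop shows the closed finger pair above the teal board at scene (276,238), ready to straddle it. Descending.

>>> {"fn": "apply_moves", "kwargs": {"targets": [[0,0.019,0,-0.005,-0.007,-0.01,0.034],[0,0,0,0,0,-0.025,0.034],[0,0,0,0,0,-0.015,0.034],[0,0,0,0,0,-0.004,0.034]]}}

```text
t: 2.9
position: [0.5855, 0.105, 0.1181]
orientation: [0.935, 0.355, 0.0, 0.001]
force: [-0.2, -0.4, 0.5]
gripper_width: 0.0338
```

Position matches, no contact. Close and see whether the fingers stop at 14 mm.

>>> {"fn": "apply_moves", "kwargs": {"targets": [[0,0,0,0,0,-0.002,0.034],[0,0,0,0,0,0,0.008],[0,0,0,0,0,0,0.008],[0,0,0,0,0,0,0.008],[0,0,0,0,0,0,0.008]]}}

```text
t: 3.52
position: [0.5828, 0.1086, 0.1183]
orientation: [0.935, 0.354, -0.001, -0.003]
force: [-0.3, 0.1, -1.1]
gripper_width: 0.0128
```

>>> {"fn": "apply_moves", "kwargs": {"targets": [[0,0,0,0,0,0.015,0.008],[0,0,0,0,0,0.03,0.008],[0,0,0,0,0,0.05,0.008],[0,0,0,0,0,0.05,0.008],[0,0,0,0,0,0.04,0.008]]}}

```text
t: 4.15
position: [0.582, 0.1069, 0.3104]
orientation: [0.935, 0.353, -0.002, -0.002]
force: [0.6, -0.2, -0.9]
gripper_width: 0.0135
```

Run:
```python
from h import *
s=bot.read_state(); print(s['position'],s['orientation'],s['q'],s['force'],s['gripper_width'])
shot('scene','s4.png')
```

```text
[0.58203576 0.10688003 0.31040775] [ 0.93544944  0.35344669 -0.0022556  -0.00216616] [0.16020652 0.36907478 1.69733213 0.0037908  1.08047424 1.00669907] [ 0.56687166 -0.18027545 -0.85852564] 0.013470692908239707
```

View pics/s4.png

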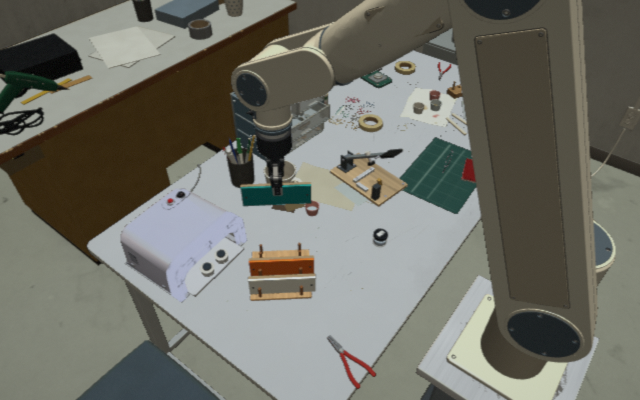

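The board is held level and teal toward the camera at (276,194). Orange and white are still in the rack. Carrying it right, to bare table beside the clamp, with yaw.

>>> {"fn": "apply_moves", "kwargs": {"targets": [[0,0,0.057,0.002,-0.04,0.025,0.008],[0,0,0.057,0.002,-0.05,0.02,0.008],[0,0,0.057,0.002,-0.05,0,0.008],[0,0,0.057,0.002,-0.05,0,0.008],[0,0,0.057,0.002,-0.05,0,0.008],[0,0,0.057,0.002,-0.05,0,0.008],[0,0,0.057,0.002,-0.05,0,0.008],[0,0,0.057,0.002,-0.05,0,0.008],[0,0,0.057,0.002,-0.05,0,0.008],[0,0,0.057,0.002,-0.05,0,0.008],[0,0,0.057,0.004,-0.05,0,0.008],[0,0,0.057,0.004,-0.04,0,0.008]]}}

```text
t: 5.7
position: [0.6096, -0.4922, 0.3804]
orientation: [0.755, 0.656, 0.01, 0.005]
force: [0.1, -0.3, -0.7]
gripper_width: 0.0131
```

>>> {"fn": "apply_moves", "kwargs": {"targets": [[0.022,0.138,-0.01,0,0.005,-0.02,0.008],[0.022,0.138,-0.01,0,0.005,-0.03,0.008],[0.022,0.138,0,0,0,-0.03,0.008],[0.022,0.138,0,0,0,-0.03,0.008],[0.022,0.138,0,0,0,-0.03,0.008],[0,0,0,0,0,-0.03,0.008]]}}

```text
t: 6.45
position: [0.6076, -0.4897, 0.2154]
orientation: [0.721, 0.606, -0.219, -0.255]
force: [1.2, 0.0, -0.7]
gripper_width: 0.0127
```

```bash
cat >> h.py <<'E'
from scipy.spatial.transform import Rotation as Ro
def st():
    s=bot.read_state(); R=Ro.from_quat(s['orientation']).as_matrix()
    print('t',s['t'],'p',s['position'].round(4),'q',s['q'].round(2),'F',s['force'].round(1),'w',round(s['gripper_width'],4))
    for i,a in enumerate('xyz'): print(a,R[:,i].round(3))
    return s,R
E
python3 - <<'E'
from h import *
s,R=st(); p=s['position']; z=R[:,2]
y=R[:,1]*np.sign(R[2,1]) # teal normal (up)
print('edge',p+.108*z-.007*y, 'tilt deg',np.degrees(np.arccos(-z[2])))
E
```

```text
t 6.45 p [ 0.6076 -0.4897  0.2154] q [-0.61  1.    0.89 -0.29  1.87 -0.44] F [ 1.2  0.  -0.7] w 0.0127
x [ 0.17   0.985 -0.006]
y [ 0.762 -0.135 -0.633]
z [-0.625  0.103 -0.774]
edge [ 0.54546871 -0.47952007  0.12735822] tilt deg 39.28198192463311
```

>>> {"fn": "apply_moves", "kwargs": {"targets": [[0,0,0,0.002,0.006,-0.05,0.008],[0,0,0,0.002,0.006,-0.045,0.008],[0,0,0,0,0,-0.02,0.008],[0,0,0,0,0,-0.008,0.008],[0,0,0,0,0,-0.002,0.008]]}}

```text
t: 7.08
position: [0.6113, -0.48, 0.0888]
orientation: [0.724, 0.606, -0.214, -0.25]
force: [0.3, -0.2, -1.0]
gripper_width: 0.0129
```

>>> {"fn": "apply_moves", "kwargs": {"targets": [[0,0,0,0,0,-0.002,0.008],[0,0,0,0,0,0,0.03],[0,0,0,0,0,0,0.03],[0,0,0,0.012,-0.002,0.015,0.03],[0,0,0,0.018,-0.003,0.022,0.03],[0,0,0,0.025,-0.004,0.031,0.03],[0,0,0,0.01,-0.004,0.05,0.03],[0,0,0,0,0,0.04,0.03]]}}

```text
t: 8.07
position: [0.6781, -0.4939, 0.2517]
orientation: [0.725, 0.606, -0.214, -0.249]
force: [-0.1, -0.5, 0.5]
gripper_width: 0.0297
```

Run:
```python
from h import *
st(); a=shot('top'); b=shot('scene')
A=a['frame'][160:280,350:510]; B=b['frame'][60:210,320:520]
cv2.imwrite('pics/c5.png',np.vstack([cv2.resize(A,(480,300)),cv2.resize(B,(400,300))[:, :] if 0 else cv2.copyMakeBorder(cv2.resize(B,(400,300)),0,0,0,80,0)]))
```

```text
t 8.075 p [ 0.6781 -0.4939  0.2517] q [-0.58  1.09  0.62 -0.28  2.04 -0.45] F [-0.1 -0.5  0.5] w 0.0297
x [ 0.174  0.985 -0.008]
y [ 0.771 -0.142 -0.621]
z [-0.612  0.102 -0.784]
```

View pics/c5.png

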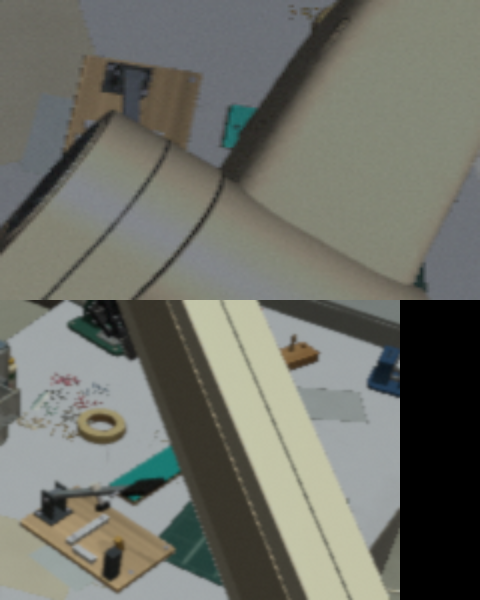

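The board lies flat, teal up, with its left end at top (427,212). The arm covers the rest, so I straighten the tool and swing clear to measure it.

>>> {"fn": "apply_moves", "kwargs": {"targets": [[-0.022,-0.136,0,-0.01,-0.01,0.03,0.0854],[-0.022,-0.136,0,-0.04,-0.03,0.03,0.0854],[-0.022,-0.136,0,-0.045,-0.04,0.01,0.0854],[-0.022,-0.136,0,-0.045,-0.04,0,0.0854],[-0.022,-0.136,0,-0.045,-0.04,0,0.0854],[0,0,0,-0.045,-0.04,0,0.0854],[0,0,0,-0.03,-0.03,0,0.0854]]}}

```text
t: 9.05
position: [0.413, -0.7248, 0.325]
orientation: [0.765, 0.643, 0.012, 0.019]
force: [0.6, -0.5, 0.3]
gripper_width: 0.0858
```

```bash
cat > m3.py <<'E'
from h import *
import sys
st()
for n in('top','scene'):
    c=shot(n); f=c['frame']; h=cv2.cvtColor(f,cv2.COLOR_BGR2HSV)
    m=cv2.inRange(h,(80,120,70),(100,255,255)); m[:,:330 if n=='scene' else 345]=0; m[:130 if n=='scene' else 170]=0; m[260:]=0
    if n=='scene': m[:,470:]=0
    m=cv2.morphologyEx(m,cv2.MORPH_CLOSE,np.ones((5,5)))
    k,_=cv2.findContours(m,cv2.RETR_EXTERNAL,cv2.CHAIN_APPROX_NONE)
    for a in sorted(k,key=cv2.contourArea)[-2:]:
        zt=float(sys.argv[1]); P=np.array([onplane(c,*p,zt)[:2] for p in a[:,0].astype(float)],np.float32)
        r=cv2.minAreaRect(P); b=cv2.boxPoints(r)
        print(n,cv2.contourArea(a),'px',a[:,0].mean(0).round(),'ctr',np.round(r[0],4),'size',np.round(r[1],3),'ang',round(r[2],1),'corners',b.round(3).tolist())
E
python3 m3.py 0.014
```

```text
t 9.05 p [ 0.413  -0.7248  0.325 ] q [-1.08  0.72  1.08  0.03  1.31 -0.91] F [ 0.6 -0.5  0.3] w 0.0858
x [ 0.172  0.985 -0.006]
y [ 0.984 -0.171  0.045]
z [ 0.044 -0.014 -0.999]
top 768.5 px [449. 215.] ctr [ 0.5781 -0.4718] size [0.158 0.054] ang 80.3 corners [[0.5379999876022339, -0.5450000166893005], [0.5920000076293945, -0.5540000200271606], [0.6179999709129333, -0.39800000190734863], [0.5649999976158142, -0.3889999985694885]]
scene 3.0 px [387. 158.] ctr [ 0.57   -0.3959] size [0.013 0.005] ang 38.0 corners [[0.5630000233650208, -0.39800000190734863], [0.5669999718666077, -0.4020000100135803], [0.5770000219345093, -0.39399999380111694], [0.5740000009536743, -0.38999998569488525]]
scene 315.5 px [396. 144.] ctr [ 0.5807 -0.4725] size [0.156 0.054] ang 79.8 corners [[0.5400000214576721, -0.5450000166893005], [0.593999981880188, -0.5540000200271606], [0.6209999918937683, -0.4000000059604645], [0.5680000185966492, -0.39100000262260437]]
```

Both views agree: centre (0.579,-0.472), long axis 80°, 158 x 54 mm at 14 mm height, so it is flat and released. Next I take it by the -y end, about 16 mm in.

>>> {"fn": "apply_moves", "kwargs": {"targets": [[0.014,0.044,0,0.032,0.04,-0.025,0.0854],[0,0,0,0.032,0.04,-0.03,0.0854],[0,0,0,0.032,0.04,-0.03,0.0854],[0,0,0,0.032,0.04,-0.03,0.0854],[0,0,0,0.027,0.03,-0.03,0.0854],[0,0,0,0,0,-0.03,0.0854],[0,0,0,0,0,0,0.0854]]}}

```text
t: 10.02
position: [0.5697, -0.5263, 0.1443]
orientation: [0.767, 0.642, -0.001, -0.001]
force: [0.2, 0.3, 0.3]
gripper_width: 0.0856
```

Run:
```python
from h import *
s,R=st(); print('overhang',bot.finger_overhang)
p=s['position']; print('tip axis at z=.014',p+R[:,2]*(.014-p[2])/R[2,2])
```

```text
t 10.025 p [ 0.5697 -0.5263  0.1443] q [-0.76  0.81  1.33 -0.    1.   -0.58] F [0.2 0.3 0.3] w 0.0856
x [ 0.176  0.984 -0.001]
y [ 0.984 -0.176 -0.003]
z [-0.003 -0.001 -1.   ]
overhang 0.0726
tip axis at z=.014 [ 0.56926557 -0.52640585  0.014     ]
```

>>> {"fn": "apply_moves", "kwargs": {"targets": [[0,0,0,-0.002,-0.008,-0.03,0.0854],[0,0,0,0,0,-0.03,0.0854],[0,0,0,0,0,-0.01,0.0854],[0,0,0,0,0,-0.002,0.075],[0,0,0,0,0,0,0.065]]}}

```text
t: 10.65
position: [0.5706, -0.5373, 0.079]
orientation: [0.767, 0.641, -0.001, 0.004]
force: [-0.1, -0.2, -0.6]
gripper_width: 0.0648
```

>>> {"fn": "apply_moves", "kwargs": {"targets": [[0,0,0,0,0,-0.006,0.065],[0,0,0,0,0,-0.002,0.065],[0,0,0,0,0,0,0.05],[0,0,0,0,0,0,0.05],[0,0,0,0,0,0,0.05]]}}

```text
t: 11.28
position: [0.5718, -0.5386, 0.0744]
orientation: [0.767, 0.641, -0.001, 0.007]
force: [0.3, -0.3, -0.4]
gripper_width: 0.0539
```

>>> {"fn": "apply_moves", "kwargs": {"targets": [[0,0,0,0,0,0.012,0.05],[0,0,0,0,0,0.012,0.05],[0,0,0,-0.03,0.005,0,0.05],[0,0,0,-0.035,0.006,0,0.05],[0,0,0,0,0,0,0.05]]}}

```text
t: 11.9
position: [0.5063, -0.5276, 0.1027]
orientation: [0.767, 0.642, -0.0, 0.008]
force: [0.4, -0.7, -0.4]
gripper_width: 0.0544
```

```bash
python3 m3.py 0.036
python3 - <<'E'
from h import *
a=shot('top'); b=shot('scene')
A=a['frame'][160:280,350:510]; B=b['frame'][100:220,320:480]
cv2.imwrite('pics/c6.png',np.vstack([cv2.resize(A,(400,300)),cv2.resize(B,(400,300))]))
E
```

```text
t 11.9 p [ 0.5063 -0.5276  0.1027] q [-0.82  0.81  1.46 -0.    0.86 -0.64] F [ 0.4 -0.7 -0.4] w 0.0544
x [ 0.176  0.984 -0.011]
y [ 0.984 -0.176  0.012]
z [ 0.01  -0.013 -1.   ]
top 800.0 px [448. 234.] ctr [ 0.515  -0.4628] size [0.158 0.056] ang 81.6 corners [[0.47600001096725464, -0.5370000004768372], [0.531000018119812, -0.5450000166893005], [0.5540000200271606, -0.3889999985694885], [0.49900001287460327, -0.38100001215934753]]
scene 459.5 px [413. 148.] ctr [ 0.5227 -0.4694] size [0.163 0.056] ang 82.1 corners [[0.48399999737739563, -0.5460000038146973], [0.5389999747276306, -0.5540000200271606], [0.5619999766349792, -0.3930000066757202], [0.5059999823570251, -0.38499999046325684]]
```

View pics/c6.png

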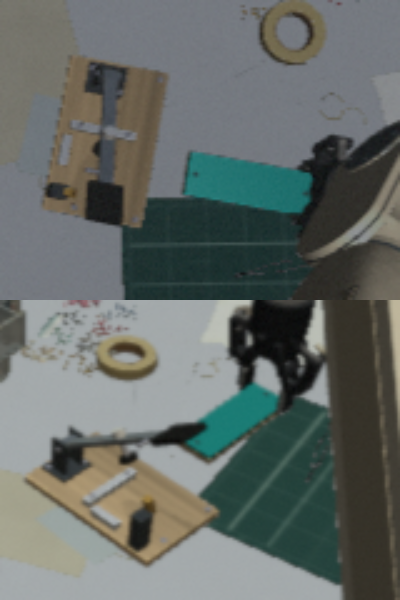

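The board is held level, teal up, at top (448,234), and its near end is short of the clamp bed. The jaws are on the far end. I now slide it in, offset about 7 mm from the back stop.

>>> {"fn": "apply_moves", "kwargs": {"targets": [[0,0,0,-0.006,0.001,-0.01,0.05],[0,0,0,0.004,0.024,0,0.05],[0,0,0,0.005,0.03,0,0.05],[0,0,0,0.005,0.03,0,0.05],[0,0,0,0.005,0.03,0,0.05],[0,0,0,0.003,0.018,0,0.05],[0,0,0,0,0,0,0.05]]}}

```text
t: 12.98
position: [0.5271, -0.3856, 0.0895]
orientation: [0.765, 0.644, -0.0, 0.008]
force: [-0.6, -1.2, -0.7]
gripper_width: 0.0539
```

```bash
python3 m3.py 0.032
python3 - <<'E'
from h import *
a=shot('top'); b=shot('scene')
A=a['frame'][170:260,355:455]; B=b['frame'][130:220,320:420]
cv2.imwrite('pics/c7.png',np.hstack([cv2.resize(A,(400,360)),cv2.resize(B,(400,360))]))
E
```

```text
t 12.975 p [ 0.5271 -0.3856  0.0895] q [-0.65  0.74  1.66 -0.01  0.72 -0.47] F [-0.6 -1.2 -0.7] w 0.0539
x [ 0.171  0.985 -0.011]
y [ 0.985 -0.171  0.012]
z [ 0.01  -0.013 -1.   ]
top 139.0 px [383. 223.] ctr [ 0.5437 -0.2575] size [0.033 0.054] ang 83.7 corners [[0.5149999856948853, -0.2709999978542328], [0.5690000057220459, -0.2770000100135803], [0.5720000267028809, -0.24400000274181366], [0.5189999938011169, -0.23800000548362732]]
top 415.0 px [408. 227.] ctr [ 0.5325 -0.3363] size [0.088 0.055] ang 81.6 corners [[0.49900001287460327, -0.37599998712539673], [0.5529999732971191, -0.3840000033378601], [0.5659999847412109, -0.296999990940094], [0.5120000243186951, -0.289000004529953]]
scene 521.0 px [382. 172.] ctr [ 0.5366 -0.317 ] size [0.159 0.056] ang 82.8 corners [[0.49900001287460327, -0.3919999897480011], [0.5540000200271606, -0.4000000059604645], [0.5740000009536743, -0.2409999966621399], [0.5189999938011169, -0.23399999737739563]]
```

View pics/c7.png

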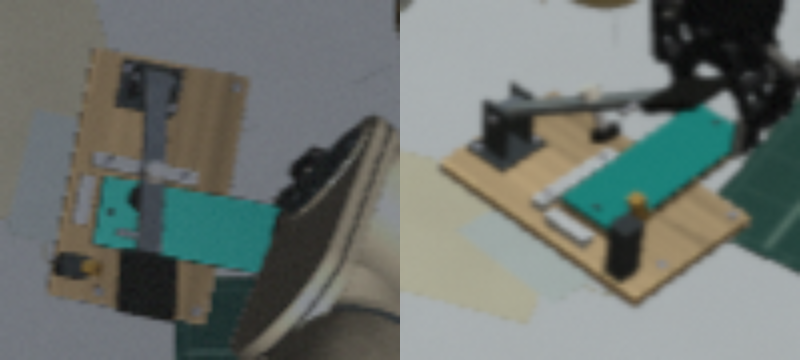

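The board is on the bed under the arm, a few mm short of both stops (end gap at top (379,222), back gap at (395,215)). Lowering it onto the bed, then pushing toward the back stop.

>>> {"fn": "apply_moves", "kwargs": {"targets": [[0,0,0,0,0,-0.003,0.05],[0,0,0,0,0,-0.001,0.05],[0,0,0,0.003,-0.001,0,0.05],[0,0,0,0.003,-0.0005,0,0.05]]}}

```text
t: 13.68
position: [0.5315, -0.3917, 0.0856]
orientation: [0.767, 0.642, -0.001, 0.008]
force: [-7.1, -0.9, 2.5]
gripper_width: 0.054
```

>>> {"fn": "apply_moves", "kwargs": {"targets": [[0,0,0,0.003,-0.0005,0,0.05],[0,0,0,0.003,-0.0005,0,0.05]]}}

```text
t: 13.92
position: [0.5329, -0.3922, 0.0847]
orientation: [0.765, 0.643, -0.004, 0.003]
force: [-13.1, -0.4, 8.2]
gripper_width: 0.0542
```

Back stop reached (13 N back). Now along +y to the end stop.

>>> {"fn": "apply_moves", "kwargs": {"targets": [[0,0,0,0.0005,0.003,0.0005,0.05],[0,0,0,0.0005,0.004,0.0005,0.05],[0,0,0,0.001,0.004,0,0.05]]}}

```text
t: 14.3
position: [0.5338, -0.3837, 0.0862]
orientation: [0.765, 0.644, -0.006, 0.004]
force: [-5.2, -3.7, 0.1]
gripper_width: 0.0543
```

>>> {"fn": "apply_moves", "kwargs": {"targets": [[0,0,0,0.001,0.004,0,0.05],[0,0,0,0.001,0.004,0,0.05],[0,0,0,0.001,0.003,0,0.05]]}}

```text
t: 14.68
position: [0.5342, -0.3818, 0.0868]
orientation: [0.764, 0.645, -0.011, 0.009]
force: [-8.9, -14.7, -2.6]
gripper_width: 0.0545
```

>>> {"fn": "apply_moves", "kwargs": {"targets": [[0.01,0,0,0.003,0.002,-0.001,0.05],[0,0,0,0.003,0.002,-0.0005,0.05],[0,0,0,0.001,0.001,0,0.05]]}}

```text
t: 15.05
position: [0.5351, -0.3824, 0.0862]
orientation: [0.763, 0.646, -0.013, 0.004]
force: [-5.8, -3.2, 2.9]
gripper_width: 0.0544
```

```bash
python3 m3.py 0.026
python3 - <<'E'
from h import *
s,R=st()
a=shot('top'); b=shot('scene')
A=a['frame'][170:260,355:455]; B=b['frame'][130:220,320:420]
cv2.imwrite('pics/c8.png',np.hstack([cv2.resize(A,(400,360),interpolation=cv2.INTER_CUBIC),cv2.resize(B,(400,360),interpolation=cv2.INTER_CUBIC)]))
E
```

```text
t 15.05 p [ 0.5351 -0.3824  0.0862] q [-0.63  0.75  1.64 -0.04  0.75 -0.43] F [-5.8 -3.2  2.9] w 0.0544
x [ 0.166  0.986 -0.025]
y [ 0.986 -0.166 -0.011]
z [-0.015 -0.023 -1.   ]
top 157.0 px [383. 221.] ctr [ 0.5492 -0.2579] size [0.037 0.055] ang 81.3 corners [[0.5189999938011169, -0.2720000147819519], [0.5730000138282776, -0.2800000011920929], [0.5789999961853027, -0.24400000274181366], [0.5249999761581421, -0.23499999940395355]]
top 363.0 px [407. 225.] ctr [ 0.5386 -0.3348] size [0.081 0.054] ang 82.2 corners [[0.5059999823570251, -0.3709999918937683], [0.5600000023841858, -0.3790000081062317], [0.5709999799728394, -0.2980000078678131], [0.5170000195503235, -0.29100000858306885]]
scene 0.0 px [428. 153.] ctr [ 0.4751 -0.4865] size [0. 0.] ang 0.0 corners [[0.4749999940395355, -0.4869999885559082], [0.4749999940395355, -0.4869999885559082], [0.4749999940395355, -0.4869999885559082], [0.4749999940395355, -0.4869999885559082]]
scene 517.5 px [380. 172.] ctr [ 0.5436 -0.317 ] size [0.159 0.056] ang 83.4 corners [[0.5070000290870667, -0.3930000066757202], [0.5619999766349792, -0.39899998903274536], [0.5809999704360962, -0.2409999966621399], [0.5249999761581421, -0.23499999940395355]]
t 15.15 p [ 0.5352 -0.3824  0.0862] q [-0.63  0.75  1.64 -0.04  0.75 -0.43] F [-10.7  -7.4   4.6] w 0.0544
x [ 0.165  0.986 -0.026]
y [ 0.986 -0.166 -0.011]
z [-0.015 -0.023 -1.   ]
```

View pics/c8.png

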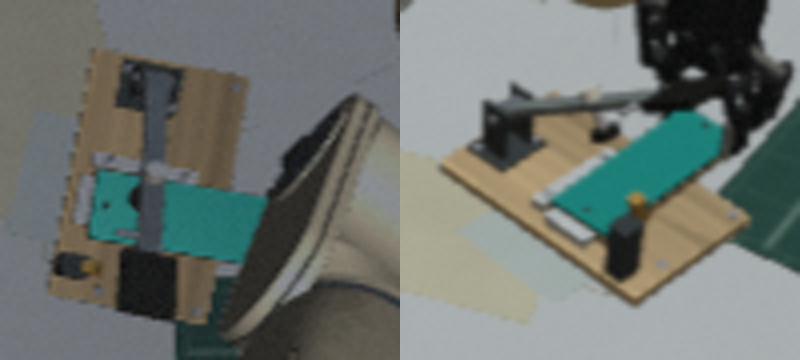

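The board is against the end stop at top (378,220). Its back edge looks turned about 2° off the back stop, with a gap at the far end. I'll measure that angle directly.

```bash
cat > m4.py <<'E'
from h import *
# board/back-stop gap along own y, from scene view & top view profiles
o=np.array([.542,-.318]); th=np.radians(-9.5); ex=np.array([np.cos(th),np.sin(th)]); ey=np.array([-np.sin(th),np.cos(th)])
for n in('top','scene'):
    c=shot(n); h=cv2.cvtColor(c['frame'],cv2.COLOR_BGR2HSV).astype(np.float32)
    L=[]
    for y in (-25,-15,-5,5,15,25,35,65,72,77):
        xs=np.arange(-45,45,.5); P=np.array([proj(c,[*(o+ex*x/1e3+ey*y/1e3),.026]) for x in xs],np.float32)
        S=[cv2.remap(h[:,:,i],P[:,0].reshape(1,-1),P[:,1].reshape(1,-1),cv2.INTER_LINEAR)[0] for i in range(3)]
        teal=(S[0]>78)&(S[0]<102)&(S[1]>130)
        L.append((y,xs[teal].min(),xs[teal].max(),round(float(teal.sum()/2),1)) if teal.any() else (y,))
    print(n,'y, xmin, xmax, width'); print(L)
    L=[l for l in L if len(l)>1 and l[3]>50]; a=np.array(L)
    for j in(1,2): print(' edge slope deg rel. clamp(-9.5):',np.degrees(np.arctan(np.polyfit(a[:,0],a[:,j],1)[0])).round(2))
s=bot.read_state(); print(s['force'],s['ft_torque'])
E
python3 m4.py
```

```text
top y, xmin, xmax, width
[(-25, np.float64(-27.5), np.float64(25.5), 53.5), (-15, np.float64(-26.5), np.float64(26.5), 53.5), (-5, np.float64(-28.0), np.float64(25.0), 53.5), (5, np.float64(-27.0), np.float64(25.5), 53.0), (15, np.float64(-29.0), np.float64(24.5), 54.0), (25,), (35,), (65, np.float64(-29.0), np.float64(23.5), 53.0), (72, np.float64(-30.5), np.float64(22.5), 53.5), (77, np.float64(-29.0), np.float64(22.5), 52.0)]
 edge slope deg rel. clamp(-9.5): -1.47
 edge slope deg rel. clamp(-9.5): -1.93
scene y, xmin, xmax, width
[(-25, np.float64(-24.0), np.float64(28.5), 53.0), (-15, np.float64(-25.0), np.float64(28.0), 53.5), (-5, np.float64(-25.5), np.float64(28.0), 54.0), (5, np.float64(-25.5), np.float64(27.5), 53.5), (15, np.float64(-26.0), np.float64(28.0), 54.5), (25, np.float64(-24.5), np.float64(27.0), 40.0), (35, np.float64(-8.0), np.float64(26.5), 35.0), (65, np.float64(-21.0), np.float64(25.5), 47.0), (72, np.float64(-26.0), np.float64(25.5), 52.0), (77, np.float64(-27.5), np.float64(25.5), 53.5)]
 edge slope deg rel. clamp(-9.5): -1.28
 edge slope deg rel. clamp(-9.5): -1.71
[-10.13430929  -7.71472212   4.20191002] [-0.96024239  1.44779574  0.18197537]
```

>>> {"fn": "apply_moves", "kwargs": {"targets": [[0,0,-0.03,-0.002,0.001,0,0.05],[0,0,-0.03,-0.001,0.001,0,0.05],[0,0,-0.02,0.001,0.001,0,0.05]]}}

```text
t: 15.72
position: [0.5303, -0.381, 0.0863]
orientation: [0.786, 0.618, -0.018, 0.003]
force: [-14.1, -9.4, 6.1]
gripper_width: 0.0546
```

```bash
python3 m4.py; python3 -c "
from h import *
st()"
```

```text
top y, xmin, xmax, width
[(-25, np.float64(-30.5), np.float64(22.5), 53.5), (-15, np.float64(-29.5), np.float64(23.0), 53.0), (-5, np.float64(-29.0), np.float64(23.0), 52.5), (5, np.float64(-30.0), np.float64(23.0), 53.5), (15, np.float64(-29.0), np.float64(24.0), 53.5), (25,), (35,), (65, np.float64(-27.0), np.float64(24.5), 52.0), (72, np.float64(-27.0), np.float64(25.5), 53.0), (77, np.float64(-28.0), np.float64(24.5), 53.0)]
 edge slope deg rel. clamp(-9.5): 1.64
 edge slope deg rel. clamp(-9.5): 1.33
scene y, xmin, xmax, width
[(-25, np.float64(-29.0), np.float64(25.0), 54.5), (-15, np.float64(-28.0), np.float64(25.5), 54.0), (-5, np.float64(-27.5), np.float64(26.0), 54.0), (5, np.float64(-26.5), np.float64(25.0), 52.0), (15, np.float64(-26.5), np.float64(26.5), 53.5), (25, np.float64(-27.0), np.float64(26.0), 41.5), (35, np.float64(-8.0), np.float64(26.5), 35.0), (65, np.float64(-21.0), np.float64(27.0), 48.5), (72, np.float64(-25.5), np.float64(27.5), 53.5), (77, np.float64(-25.5), np.float64(27.5), 53.5)]
 edge slope deg rel. clamp(-9.5): 1.67
 edge slope deg rel. clamp(-9.5): 1.37
[-13.13960701  -8.05002102   5.48262248] [-1.17929298  1.82629787  2.51125293]
t 15.825 p [ 0.5302 -0.381   0.0863] q [-0.63  0.75  1.65 -0.05  0.75 -0.35] F [-13.1  -8.1   5.5] w 0.0546
x [ 0.234  0.972 -0.031]
y [ 0.972 -0.235 -0.018]
z [-0.024 -0.026 -0.999]
```

>>> {"fn": "apply_moves", "kwargs": {"targets": [[0,0,0.025,0.0035,0,0,0.05],[0,0,-0.005,0.001,0.001,0,0.05],[0,0,-0.01,0.001,0.0015,0,0.05]]}}

```text
t: 16.2
position: [0.5326, -0.3808, 0.0867]
orientation: [0.779, 0.626, -0.022, 0.002]
force: [-12.0, -12.0, 2.3]
gripper_width: 0.0545
```

```bash
python3 m4.py; python3 -c "
from h import *
st()"
```

```text
top y, xmin, xmax, width
[(-25, np.float64(-28.0), np.float64(25.0), 53.5), (-15, np.float64(-29.5), np.float64(24.0), 54.0), (-5, np.float64(-28.0), np.float64(24.5), 53.0), (5, np.float64(-27.5), np.float64(24.5), 52.5), (15, np.float64(-29.0), np.float64(24.0), 53.5), (25,), (35,), (65, np.float64(-27.5), np.float64(25.0), 53.0), (72, np.float64(-27.0), np.float64(25.5), 51.0), (77, np.float64(-28.0), np.float64(25.0), 53.5)]
 edge slope deg rel. clamp(-9.5): 0.6
 edge slope deg rel. clamp(-9.5): 0.45
scene y, xmin, xmax, width
[(-25, np.float64(-26.5), np.float64(26.5), 53.5), (-15, np.float64(-25.5), np.float64(26.5), 52.5), (-5, np.float64(-25.5), np.float64(27.0), 53.0), (5, np.float64(-26.5), np.float64(27.0), 54.0), (15, np.float64(-26.0), np.float64(26.5), 53.0), (25, np.float64(-24.5), np.float64(27.0), 40.0), (35, np.float64(-8.0), np.float64(27.0), 35.5), (65, np.float64(-21.0), np.float64(27.0), 48.5), (72, np.float64(-25.5), np.float64(27.5), 53.5), (77, np.float64(-25.5), np.float64(27.5), 53.5)]
 edge slope deg rel. clamp(-9.5): 0.32
 edge slope deg rel. clamp(-9.5): 0.55
[-9.49939571 -9.04616308  1.90533189] [-1.37656821  1.4062083   1.6307975 ]
t 16.3 p [ 0.5325 -0.3808  0.0867] q [-0.62  0.75  1.64 -0.06  0.75 -0.36] F [-9.5 -9.   1.9] w 0.0544
x [ 0.215  0.976 -0.037]
y [ 0.976 -0.216 -0.024]
z [-0.031 -0.031 -0.999]
```

>>> {"fn": "apply_moves", "kwargs": {"targets": [[0,0,0.006,0.0025,0.001,0,0.05],[0,0,0,0.0015,0.002,-0.0005,0.05],[0,0,-0.004,0.0015,0.0015,-0.0005,0.05]]}}

```text
t: 16.68
position: [0.5341, -0.3806, 0.0866]
orientation: [0.776, 0.63, -0.027, 0.002]
force: [-12.6, -8.0, 7.7]
gripper_width: 0.0542
```

```bash
python3 m4.py|grep -v '\['; python3 -c "
from h import *
st()"
```

```text
top y, xmin, xmax, width
 edge slope deg rel. clamp(-9.5): 0.33
 edge slope deg rel. clamp(-9.5): 0.16
scene y, xmin, xmax, width
 edge slope deg rel. clamp(-9.5): -0.26
 edge slope deg rel. clamp(-9.5): 0.21
t 16.775 p [ 0.5341 -0.3805  0.0866] q [-0.62  0.75  1.64 -0.08  0.76 -0.35] F [-12.1  -8.8   7.4] w 0.0539
x [ 0.204  0.978 -0.045]
y [ 0.978 -0.206 -0.031]
z [-0.039 -0.038 -0.998]
```

Aligned to within 0.3° and in contact with both stops (12 N and 9 N). Release and rise.

>>> {"fn": "apply_moves", "kwargs": {"targets": [[0,0,0,0,0,0,0.052],[0,0,0,0,0,0,0.0854],[0,0,0,0,0,0,0.0854],[0,0,0,0,0,0,0.0854],[0,0,0,0,0,0.02,0.0854],[0,0,0,0,-0.005,0.04,0.0854],[0,0,0,0,-0.03,0.05,0.0854],[0,0,0,0,-0.05,0.03,0.0854],[0,0,0,0,-0.05,0.02,0.0854]]}}

```text
t: 17.9
position: [0.5358, -0.5132, 0.2561]
orientation: [0.774, 0.632, -0.026, 0.002]
force: [0.8, 0.3, -0.5]
gripper_width: 0.0856
```

```bash
python3 m4.py; python3 m3.py .026
```

```text
top y, xmin, xmax, width
[(-25, np.float64(-28.0), np.float64(25.0), 53.5), (-15, np.float64(-29.5), np.float64(24.0), 54.0), (-5, np.float64(-28.0), np.float64(24.5), 53.0), (5, np.float64(-27.5), np.float64(25.0), 53.0), (15, np.float64(-29.0), np.float64(24.0), 53.5), (25,), (35,), (65, np.float64(-29.0), np.float64(24.0), 53.5), (72, np.float64(-27.5), np.float64(25.0), 52.0), (77, np.float64(-28.0), np.float64(24.5), 53.0)]
 edge slope deg rel. clamp(-9.5): 0.19
 edge slope deg rel. clamp(-9.5): -0.03
scene y, xmin, xmax, width
[(-25, np.float64(-26.5), np.float64(27.0), 54.0), (-15, np.float64(-27.0), np.float64(26.5), 54.0), (-5, np.float64(-27.5), np.float64(27.0), 55.0), (5, np.float64(-27.0), np.float64(27.0), 54.5), (15, np.float64(-26.5), np.float64(26.5), 53.5), (25, np.float64(-27.0), np.float64(27.0), 42.5), (35, np.float64(-8.0), np.float64(27.0), 35.5), (65, np.float64(-21.0), np.float64(27.0), 48.5), (72, np.float64(-26.0), np.float64(27.0), 53.5), (77, np.float64(-27.5), np.float64(27.0), 55.0)]
 edge slope deg rel. clamp(-9.5): 0.08
 edge slope deg rel. clamp(-9.5
[... 323 characters left out ...]
55] ang 81.5 corners [[0.5199999809265137, -0.2720000147819519], [0.574999988079071, -0.2800000011920929], [0.5799999833106995, -0.24400000274181366], [0.5260000228881836, -0.23600000143051147]]
top 494.0 px [411. 226.] ctr [ 0.5355 -0.3444] size [0.102 0.055] ang 80.4 corners [[0.5, -0.38999998569488525], [0.5540000200271606, -0.39899998903274536], [0.5709999799728394, -0.29899999499320984], [0.5170000195503235, -0.28999999165534973]]
scene 534.0 px [381. 173.] ctr [ 0.5424 -0.3165] size [0.157 0.055] ang 80.3 corners [[0.5019999742507935, -0.3889999985694885], [0.5559999942779541, -0.39899998903274536], [0.5830000042915344, -0.24300000071525574], [0.5289999842643738, -0.23399999737739563]]
```

Released: the board stays flush (slope 0.1°), centre about (0.542,-0.3165), and the seat estimate is (0.542,-0.318). Now I close the fingers and go above the paddle.

>>> {"fn": "apply_moves", "kwargs": {"targets": [[0.043,-0.034,0,-0.005,0.03,0.03,0],[0,0,0,-0.008,0.045,0.015,0],[0,0,0,-0.008,0.045,0,0],[0,0,0,-0.008,0.045,0,0],[0,0,0,-0.008,0.045,0,0],[0,0,0,-0.006,0.035,0,0],[0,0,0,0,0,0,0]]}}

```text
t: 18.98
position: [0.4853, -0.2483, 0.2943]
orientation: [0.773, 0.634, 0.0, -0.013]
force: [-0.0, 0.4, -0.5]
gripper_width: 0.0001
```

Run:
```python
from h import *
s,R=st(); print(bot.finger_overhang)
b=shot('scene'); B=b['frame'][90:210,310:470]
f=b['frame']
for x,y in((-60,47),):
    pass
cv2.imwrite('pics/c9.png',cv2.resize(B,(640,480),interpolation=cv2.INTER_CUBIC))
```

```text
t 18.975 p [ 0.4853 -0.2483  0.2943] q [-0.5   0.33  1.8   0.01  1.03 -0.31] F [-0.   0.4 -0.5] w 0.0001
x [0.196 0.98  0.017]
y [ 0.98  -0.196 -0.019]
z [-0.016  0.021 -1.   ]
0.0726
```

View pics/c9.png

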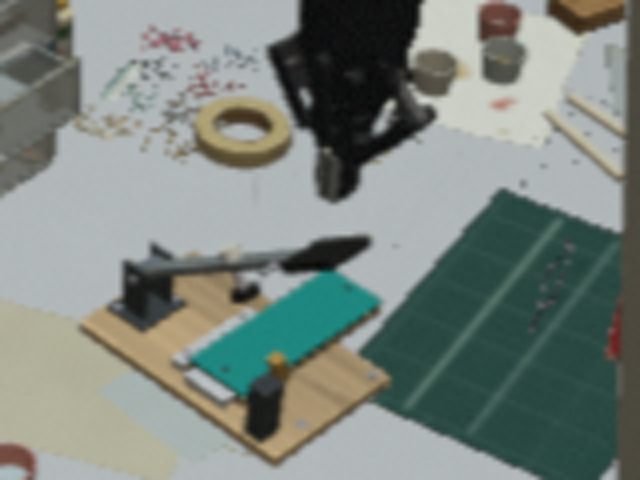

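The board sits in the corner of both stops, teal up. The paddle is below the fingers at crop (325,253). Centring, then pressing along the arc.

>>> {"fn": "apply_moves", "kwargs": {"targets": [[-0.02,0.016,0,0.005,-0.013,-0.01,0],[0,0,0,0,0,-0.02,0],[0,0,0,0,0,-0.01,0]]}}

```text
t: 19.4
position: [0.4922, -0.2657, 0.2527]
orientation: [0.774, 0.633, -0.013, -0.008]
force: [-0.7, 0.1, -0.5]
gripper_width: -0.0
```

>>> {"fn": "apply_moves", "kwargs": {"targets": [[0,0,0,-0.005,0.001,-0.01,0],[0,0,0,-0.006,0.001,-0.01,0],[0,0,0,-0.006,0.001,-0.012,0]]}}

```text
t: 19.77
position: [0.4749, -0.2641, 0.2188]
orientation: [0.774, 0.633, -0.013, -0.008]
force: [-0.5, 0.1, 2.2]
gripper_width: 0.0
```

>>> {"fn": "apply_moves", "kwargs": {"targets": [[0,0,0,-0.005,0.003,-0.012,0],[0,0,0,-0.005,0.003,-0.013,0],[0,0,0,-0.004,0.002,-0.014,0],[0,0,0,-0.004,0.001,-0.014,0]]}}

```text
t: 20.27
position: [0.4565, -0.2557, 0.1634]
orientation: [0.774, 0.633, -0.013, -0.005]
force: [3.6, -2.7, 5.5]
gripper_width: -0.0001
```

>>> {"fn": "apply_moves", "kwargs": {"targets": [[0,0,0,-0.003,0.001,-0.014,0],[0,0,0,-0.002,0.001,-0.014,0]]}}

```text
t: 20.52
position: [0.4526, -0.2547, 0.1345]
orientation: [0.774, 0.633, -0.012, -0.003]
force: [2.3, -4.7, 8.8]
gripper_width: -0.0001
```

>>> {"fn": "apply_moves", "kwargs": {"targets": [[0,0,0,0,0,-0.006,0],[0,0,0,0,0,-0.004,0]]}}

```text
t: 20.78
position: [0.4521, -0.2543, 0.1231]
orientation: [0.774, 0.633, -0.013, -0.004]
force: [-0.7, -1.4, 8.8]
gripper_width: 0.0
```

>>> {"fn": "apply_moves", "kwargs": {"targets": [[0,0,0,0,0,-0.004,0],[0,0,0,0,0,-0.004,0]]}}

```text
t: 21.02
position: [0.4525, -0.2545, 0.1177]
orientation: [0.774, 0.633, -0.013, -0.004]
force: [-10.5, 4.7, 53.9]
gripper_width: 0.0001
```

Hard stop reached (tip z ≈ 45 mm, force jumped to 54 N). Backing off now.

>>> {"fn": "apply_moves", "kwargs": {"targets": [[0,0,0,0,0,0.006,0],[0,0,0,0,0,0.02,0],[0,0,0,0,0,0.04,0],[0,0,0,0,0,0.05,0],[0,0,0,-0.01,-0.04,0.04,0],[0,0,0,-0.02,-0.055,0.01,0],[0,0,0,-0.02,-0.055,0,0],[0,0,0,-0.02,-0.055,0,0],[0,0,0,-0.02,-0.055,0,0]]}}

```text
t: 22.15
position: [0.3571, -0.5134, 0.2848]
orientation: [0.772, 0.636, -0.013, -0.011]
force: [1.1, -1.2, 0.2]
gripper_width: -0.0003
```

```bash
python3 m4.py
python3 - <<'E'
from h import *
st(); a=shot('top'); b=shot('scene')
A=a['frame'][140:280,220:440]; B=b['frame'][130:300,230:430]
cv2.imwrite('pics/c10.png',np.hstack([cv2.resize(A,(396,252),interpolation=cv2.INTER_CUBIC) if 0 else cv2.copyMakeBorder(cv2.resize(A,(400,254),interpolation=cv2.INTER_CUBIC),0,86,0,0,0),cv2.resize(B,(400,340),interpolation=cv2.INTER_CUBIC)]))
E
```

```text
top y, xmin, xmax, width
[(-25, np.float64(-28.0), np.float64(25.0), 53.5), (-15, np.float64(-29.5), np.float64(24.0), 54.0), (-5, np.float64(-28.0), np.float64(24.5), 53.0), (5, np.float64(-27.5), np.float64(24.5), 52.5), (15, np.float64(-29.0), np.float64(24.0), 53.5), (25, np.float64(-27.5), np.float64(25.0), 53.0), (35, np.float64(-25.0), np.float64(23.0), 31.0), (65, np.float64(-28.5), np.float64(24.0), 53.0), (72, np.float64(-27.5), np.float64(25.0), 53.0), (77, np.float64(-28.0), np.float64(24.5), 53.0)]
 edge slope deg rel. clamp(-9.5): 0.29
 edge slope deg rel. clamp(-9.5): 0.02
scene y, xmin, xmax, width
[(-25, np.float64(-27.0), np.float64(27.0), 54.5), (-15, np.float64(-27.0), np.float64(26.5), 54.0), (-5, np.float64(-27.5), np.float64(27.0), 55.0), (5, np.float64(-27.0), np.float64(26.0), 53.5), (15, np.float64(-6.0), np.float64(15.5), 7.0), (25,), (35,), (65, np.float64(-21.0), np.float64(27.0), 48.5), (72, np.float64(-26.0), np.float64(27.0), 53.5), (77, np.float64(-27.5), np.float64(27.0), 55.0)]
 edge slope deg rel. clamp(-9.5): 0.21
 edge slope deg rel. clamp(-9.5): 0.17
[ 0.41116963  0.28766442 -0.37263068] [ 0.00752188 -0.07785484 -0.02898347]
t 22.25 p [ 0.3557 -0.5165  0.2847] q [-0.98  0.45  1.63 -0.03  1.08 -0.76] F [ 0.4  0.3 -0.4] w -0.0002
x [ 0.195  0.981 -0.008]
y [ 0.98  -0.195 -0.033]
z [-0.034 -0.002 -0.999]
```

View pics/c10.png

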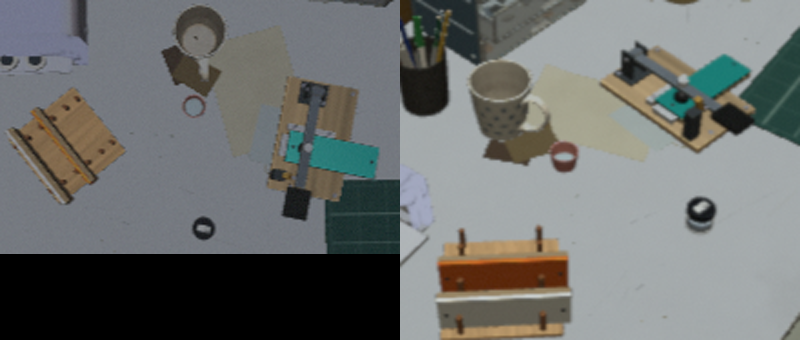

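The arm is down and held by its catch a second after the fingers left, with the foot on the board at scene crop (682,97). The board is still in the corner, the orange and white boards are in the rack, and the mug, cup and jar are where they were. Handing in.

```bash
python3 -c "
from workcell import workorder; print(workorder.sign_off())"
```

```text
the job is handed in; nothing more can be done
None
```

I handed the job in at about 22 s of the 72 s allowed: the teal board is in the clamp with its teal face up, and the arm is latched down on it. I took it out of the rack, laid it flat on the bare table and let go. Then I gripped it again by one end, slid it under the raised arm into the corner of the stops, let go, and pressed the paddle down.

**Last checks:**
- **Board fit:** its back edge is parallel to the back stop within about 0.3°. Both cameras put it about 0.5–0.7 mm short of where it was while pressed against the stops, which is within what they can measure. The end-stop contact rests on the force felt before I let go and on the picture, not on a gap measurement after release.
- **Clamp:** the arm was still down about 1 s after the fingers left it.
- **Everything else:** the orange and white boards are in the rack. The mug, jar and cup look upright and unmoved in the last picture; I did not measure them again.

**One thing went off plan:** the last press ran into the arm's hard stop, and the wrist force reached 54 N before I backed off. That is under the 120 N wrist limit. The press was through the closed fingertips, so I don't think the 40 N limit on the arm and gripper body applies, but I could not confirm that.

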